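# Call a refill for the used-up bay

### The arm

A 6-joint arm with a two-finger parallel gripper is mounted at the origin on the work surface. World frame = base frame: x ahead of the robot, y to its left, z up, the work surface at z = 0. Lengths are in m, angles in rad, forces in N, time in s.
With the tool pointing down it reaches from about 0.35 to 0.975 m from the base axis. Payload 4.9 kg.
Tool frame: the origin (TCP) lies on the mounting face of the last link; the fingertips stand 173 mm ahead of it and the grasp point (between the pads) lies 155 mm ahead of it; z points along the fingers, y is the direction in which the jaws open and shut (so a half turn about z gives the same grasp; the last joint's range is limited). The gripper opens to 85 mm and grips with 20 to 120 N. Pads are 22 mm wide; open, the fingers measure 114 mm over their backs; the gripper's body (76 mm by 85 mm) begins 54 mm behind the grasp point. The pads swing forward as they close: fully open they stand 13 mm farther back than shut.
Start: joints at [-1.452, 0.053, 1.613, -0, 1.476, -0.119], TCP at [0.147, -0.607, 0.405] pointing down, gripper open.
Joint ranges: [-3.01, 3.01], [-1.01, 2.22], [0.06, 2.58], [-1.02, 4.17], [0.09, 2.62], [-3.14, 3.14]. Speed limits (rad/s): [2.57, 2.57, 3.14, 3.14, 3.14, 3.14].

### API

Orientations are given as a rotation vector (axis times angle).
In Python, from station import ctrl gives the robot as it stands. The module is installed in compiled form; this text tells all that it offers.
- The arm moves only by the tool jog_arm, never from a script. Its argument "steps" is a list of rows, each a list of 2 entries, a list of its own where there are three numbers: the shift along the tool's x, y, z in cm, then the turn, a rotation vector about the tool's x, y, z in degrees. In form: [[[tx, ty, tz], [rx, ry, rz]], ...]. A call has 1 to 8 rows; each row shifts and turns the pose as measured when the row begins, along the tool's axes as they then stand; what a row does not reach is not made up. A row lasts 1/10 s, in which the tool goes at most 50 mm and 8.59 degrees, less where a joint would pass 70% of its speed; a pose out of reach is approached as far as the arm can. A call is refused whole if a number of a shift passes 5 or a number of a turn 8.59, either way. A call with a gripper value outside its range is refused whole. "fingers" is the gripper command: -1 is shut, 1 is fully open, values between are in proportion, set as the call begins (left out, the last holds). The fingers move at their own pace and stop on an object; "grip_force" is the grip in N (left out, the last holds). Time passes only in rows, so rows that do not move let the fingers close. It gives the time, the measured TCP pose, the force and the opening at its end, in the units of the state.
- ctrl.get_obs(): the state, without advancing time (a new reading comes with each control period).
- ctrl.get_image(name): name is "scene" or "top" or "wrist"; returns the picture (480x640x3 uint8, red, green, blue); there is no depth.
- ctrl.camera_info(name): a dict with "K" (3x3 intrinsics, pixels), "camera_from_world" (4x4, takes a point from world to camera coordinates). Camera axes: x right, y up, looking along -z (the intrinsics and any distortion apply to the point x, -y, -z); pixel columns grow to the right and rows downward; lengths in m; the calibration is good to about 2 mm. A picture is of the moment at which its call begins: read the wrist's pose just before it. camera_info takes no time and is no camera call; for the wrist camera it gives the pose at the moment of the call.
- ctrl.finish_job(): hands the job in, once; it reports no verdict.
The state is a dict: "t": time; "q": joint angles; "dq": joint speeds; "effort": joint torques, N m; "tool_pos": TCP position; "tool_rot": TCP orientation; "contact_force": force on the tool from outside, world axes, zero at the start; "wrist_torque": the same for the moment, N m; "opening": finger opening in m.
Only numpy, scipy, OpenCV 4.12 (cv2) and the standard library are available. Lean on these libraries where they do the work, as an engineer would, in place of code of your own. Each camera call takes 0.05 s, during which the arm holds its last target.

### The job

In the four-bay stock tray, one bay is out of stock: only a bare cardboard core stands in it. With the fingertips gently press the call button in front of that bay fully down and let it come up again, then press the broad send key on the call box fully down in the same gentle way, let it up and draw clear. Do not press any other call button, and do not shift, tip or lift the rolls, the core or the carton.

Things in the scene. Friction and masses are not known exactly. Their poses are not given: they have to be found in the camera images.
- core: the bare cardboard core of a used-up roll: an upright tube 42 mm across, 50 mm tall, walls 4 mm; 30 g, loose. Origin: centre of its underside, z up. It stands in one of the four bays, which one differs each time
- roll_wide: a roll of black film standing upright on the same kind of cardboard core: 82 mm across, 50 mm tall, open hole of 34 mm through its middle; 300 g, loose. Origin: centre of its underside. Stands in one of the four bays
- roll_mid: a roll of white paper film standing upright on the same kind of cardboard core: 72 mm across, 50 mm tall, open hole of 34 mm through its middle; 220 g, loose. Origin: centre of its underside. Stands in one of the four bays
- roll_thin: a roll of brown paper tape standing upright on the same kind of cardboard core: 64 mm across, 50 mm tall, open hole of 34 mm through its middle; 140 g, loose. Origin: centre of its underside. Stands in one of the four bays
- bay0 (a point): where the roll stands in the leftmost bay (seen from the robot) of the fixed stock tray: middle of the bay, on the tray's floor 8 mm above the table. The tray (200 x 400 mm) has four bays side by side 95 mm apart, low dividers up to 30 mm above the table, and a strip with four call buttons along the edge nearest the robot. x axis: from buttons to rolls
- call0_top (a point): centre of the top face of the leftmost call button (seen from the robot), which belongs to bay0 and sits 102 mm in front of it, on the robot's side. Round white button 28 mm across in a black collar 44 mm across, top 44 mm above the table when up; it moves down with the button
- call0 (a joint): how far that call button is down (m): 0 up, 0.006 fully down; springs back by itself. About 1.5 N starts it, 5 N holds it fully down; it counts as pressed beyond 0.0045
- bay1 (a point): where the roll stands in the second from the left bay (seen from the robot) of the fixed stock tray: middle of the bay, on the tray's floor 8 mm above the table. The tray (200 x 400 mm) has four bays side by side 95 mm apart, low dividers up to 30 mm above the table, and a strip with four call buttons along the edge nearest the robot. x axis: from buttons to rolls
- call1_top (a point): centre of the top face of the second from the left call button (seen from the robot), which belongs to bay1 and sits 102 mm in front of it, on the robot's side. Round white button 28 mm across in a black collar 44 mm across, top 44 mm above the table when up; it moves down with the button
- call1 (a joint): how far that call button is down (m): 0 up, 0.006 fully down; springs back by itself. About 1.5 N starts it, 5 N holds it fully down; it counts as pressed beyond 0.0045
- bay2 (a point): where the roll stands in the third from the left bay (seen from the robot) of the fixed stock tray: middle of the bay, on the tray's floor 8 mm above the table. The tray (200 x 400 mm) has four bays side by side 95 mm apart, low dividers up to 30 mm above the table, and a strip with four call buttons along the edge nearest the robot. x axis: from buttons to rolls
- call2_top (a point): centre of the top face of the third from the left call button (seen from the robot), which belongs to bay2 and sits 102 mm in front of it, on the robot's side. Round white button 28 mm across in a black collar 44 mm across, top 44 mm above the table when up; it moves down with the button
- call2 (a joint): how far that call button is down (m): 0 up, 0.006 fully down; springs back by itself. About 1.5 N starts it, 5 N holds it fully down; it counts as pressed beyond 0.0045
- bay3 (a point): where the roll stands in the rightmost bay (seen from the robot) of the fixed stock tray: middle of the bay, on the tray's floor 8 mm above the table. The tray (200 x 400 mm) has four bays side by side 95 mm apart, low dividers up to 30 mm above the table, and a strip with four call buttons along the edge nearest the robot. x axis: from buttons to rolls
- call3_top (a point): centre of the top face of the rightmost call button (seen from the robot), which belongs to bay3 and sits 102 mm in front of it, on the robot's side. Round white button 28 mm across in a black collar 44 mm across, top 44 mm above the table when up; it moves down with the button
- call3 (a joint): how far that call button is down (m): 0 up, 0.006 fully down; springs back by itself. About 1.5 N starts it, 5 N holds it fully down; it counts as pressed beyond 0.0045
- send_top (a point): centre of the top face of the send key, a broad rectangular white key 34 x 60 mm (its own x, y) on the fixed call box (85 x 90 mm, 33 mm high) that stands on the table beside one end of the tray, left or right; top 44 mm above the table when up; it moves down with the key
- send (a joint): how far the send key is down (m): 0 up, 0.006 fully down; springs back by itself, 1.5 N to start, 5 N fully down; it counts as pressed beyond 0.0045
- carton: a small closed carton 80 x 70 x 55 mm, 500 g, loose, beside the other end of the tray. Origin: centre of its underside
Mind the look-alikes: they are no part of the job. Leave any blue or purple look-alike of the part that bears send_top alone.

How it is judged:
On the way, in this order (a step that is already met when the one before it is completed fails the run):
1. the call button of the bay with the bare core is pressed down, while the send key is up (value of joint send below 0.0015 m and ((horizontal distance between core and bay0 below 0.03 m and value of joint call0 above 0.0045 m) or (horizontal distance between core and bay1 below 0.03 m and value of joint call1 above 0.0045 m) or (horizontal distance between core and bay2 below 0.03 m and value of joint call2 above 0.0045 m) or (horizontal distance between core and bay3 below 0.03 m and value of joint call3 above 0.0045 m))), for 0.1 s.
2. the send key is pressed down, with all call buttons up again (value of joint each of call0, call1, call2, call3 below 0.0015 m and value of joint send above 0.0045 m), for 0.1 s.
At the end, for the whole second after the job is handed in: all four call buttons and the send key are up again (less than 1.5 mm down), and the core, the rolls and the carton stand upright and at rest within 10 mm of where they began (value of joint each of call0, call1, call2, call3, send below 0.0015 m and (horizontal distance between core and bay0 below 0.03 m or horizontal distance between core and bay1 below 0.03 m or horizontal distance between core and bay2 below 0.03 m or horizontal distance between core and bay3 below 0.03 m) and distance of each of core, roll_wide, roll_mid, roll_thin, carton from where it was at the start of the episode below 0.01 m and angle between each of core, roll_wide, roll_mid, roll_thin, carton's own z axis and vertical below 0.1 rad and linear speed of each of core, roll_wide, roll_mid, roll_thin, carton below 0.02 m/s); the robot touches nothing.
It fails at once if a call button of a bay that still has a roll is pressed more than 2 mm ((not (horizontal distance between core and bay0 below 0.03 m) and value of joint call0 above 0.002 m) or (not (horizontal distance between core and bay1 below 0.03 m) and value of joint call1 above 0.002 m) or (not (horizontal distance between core and bay2 below 0.03 m) and value of joint call2 above 0.002 m) or (not (horizontal distance between core and bay3 below 0.03 m) and value of joint call3 above 0.002 m)).
It fails at once if a roll, the core or the carton is shifted by more than 10 mm, lifted or tipped (distance of any of core, roll_wide, roll_mid, roll_thin, carton from where it was at the start of the episode above 0.01 m or angle between any of core, roll_wide, roll_mid, roll_thin, carton's own z axis and vertical above 0.2 rad).
It fails at once if a button or the send key is pushed with more than 40 N (contact force between any of the fingers, the arm and send above 40 N or contact force between any of the fingers, the arm and call0 above 40 N or contact force between any of the fingers, the arm and call1 above 40 N or contact force between any of the fingers, the arm and call2 above 40 N or contact force between any of the fingers, the arm and call3 above 40 N).
It also fails if it takes over 40 s, if anything falls off the work surface, if the arm or the gripper's body presses on something with over 40 N, if the wrist force passes 120 N, or if a joint passes its speed limit or range.

## Working session

There is one attempt and no reset: what is moved stays moved. The work goes in short steps, Python scripts to look and compute and a tool call to move; the robot and the scene stay as the last step left them, time stands still between calls to the robot, and variables do not carry over. Pictures are saved under pics/ and viewed, and the job is handed in when it is done.

Besides the shell and the picture viewer there is one more tool, called after "Emit:" as name(argument=value, ...), one argument or row to a line, values as JSON. jog_arm: Moves the arm, as the interface text tells. Its arguments: {"type":"object","properties":{"steps":{"type":"array","items":{"type":"array"}},"fingers":{"type":"number"},"grip_force":{"type":"number"}},"required":["steps"]}

```bash
mkdir -p pics; python3 - <<'E'
from station import ctrl
import cv2,numpy as np
np.set_printoptions(precision=4,suppress=True)
o=ctrl.get_obs();print(o)
for n in("scene","top"):
    cv2.imwrite(f"pics/{n}0.png",ctrl.get_image(n)[:,:,::-1]);i=ctrl.camera_info(n);print(n,i)
E
```

```text
{'t': 0.0, 'q': array([-1.452 ,  0.0534,  1.6143,  0.    ,  1.476 , -0.119 ]), 'dq': array([ 0.0015, -0.0003, -0.0012,  0.0017,  0.0001, -0.0005]), 'effort': array([ -0.0025, -39.3683, -37.0178,  -0.0001,   0.0073,  -0.    ]), 'tool_pos': array([ 0.1472, -0.6071,  0.4035]), 'tool_rot': array([-3.1174, -0.3724, -0.    ]), 'contact_force': array([-0.2281,  0.0313, -0.4426]), 'wrist_torque': array([ 0.0391, -0.011 ,  0.0103]), 'opening': 0.0854246378193645}
scene {'K': array([[622.4258,   0.    , 317.6123],
       [  0.    , 622.4258, 233.4656],
       [  0.    ,   0.    ,   1.    ]]), 'camera_from_world': array([[ 0.6635,  0.7481,  0.0106, -0.3553],
       [-0.5629,  0.4898,  0.6657,  0.2209],
       [ 0.4929, -0.4476,  0.7461, -1.5468],
       [ 0.    ,  0.    ,  0.    ,  1.    ]])}
top {'K': array([[479.1124,   0.    , 322.3995],
       [  0.    , 479.1124, 246.3575],
       [  0.    ,   0.    ,   1.    ]]), 'camera_from_world': array([[ 0.0526, -0.9986,  0.0031,  0.0055],
       [ 0.9724,  0.0519,  0.2276, -0.4857],
       [-0.2274, -0.0089,  0.9738, -0.8123],
       [ 0.    ,  0.    ,  0.    ,  1.    ]])}
```

View pics/scene0.png

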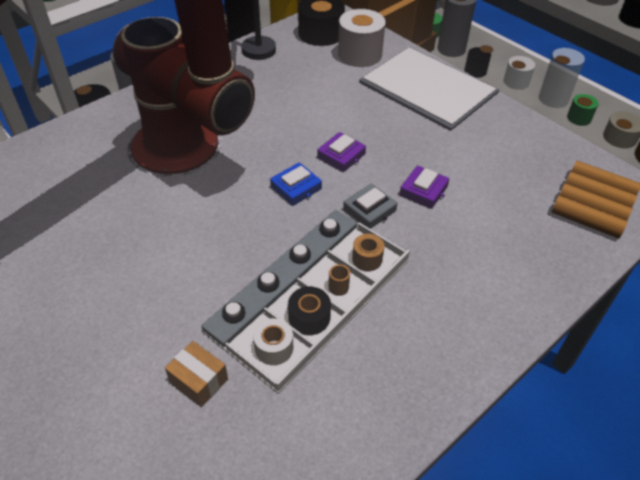

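View pics/top0.png

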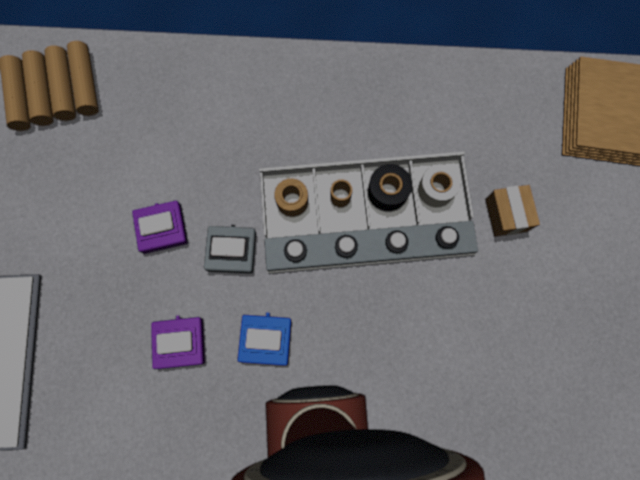

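The bare core stands at (341,192) in the top view, second bay from the left. Its call button is at (346,245), and the grey call box's send key is at (228,247). The blue and purple boxes are look-alikes. The scene view agrees: core at (340,277), between the brown and the black roll. Next I measure the positions.

```bash
cat > h.py <<'E'
from station import ctrl
import cv2,numpy as np
np.set_printoptions(precision=4,suppress=True)
def ray(n,px,z,info=None):
    i=info or ctrl.camera_info(n);K,T=i["K"],i["camera_from_world"]
    d=np.linalg.inv(K)@[px[0],px[1],1];d=np.array([d[0],-d[1],-d[2]])
    R=T[:3,:3];c=-R.T@T[:3,3];w=R.T@d
    return c+w*(z-c[2])/w[2]
def blobs(img,thr,lo,hi):
    g=img.min(2).astype(int); m=((g>thr)).astype(np.uint8)
    n,l,s,c=cv2.connectedComponentsWithStats(m)
    return [(c[k],s[k]) for k in range(1,n) if lo<s[k,4]<hi]
E
python3 - <<'E'
from h import *
t=cv2.imread("pics/top0.png");s=cv2.imread("pics/scene0.png")
for n,im in(("top",t),("scene",s)):
    print(n)
    for thr in (130,150):
        for c,st in blobs(im,thr,60,1200):
            p=ray(n,c,.044)
            print(thr,c,st[2:],p)
E
cd pics; python3 -c "
import cv2
t=cv2.imread('top0.png')[140:290,190:550];cv2.imwrite('topz.png',cv2.resize(t,None,fx=2.2,fy=2.2,interpolation=2))"
```

```text
top
130 [362.0247 160.3941] [206  20 647] [ 0.6608 -0.0357  0.044 ]
130 [467.3858 186.4488] [ 12  60 127] [ 0.6186 -0.237   0.044 ]
130 [386.8469 211.1477] [ 54  63 921] [ 0.5615 -0.0856  0.044 ]
130 [262.4118 204.6471] [  6  62 136] [0.5618 0.1479 0.044 ]
130 [516.7155 206.1276] [ 21  43 478] [ 0.5845 -0.3289  0.044 ]
130 [154.9422 222.7629] [ 33  22 502] [0.5159 0.3443 0.044 ]
130 [448.8322 235.049 ] [ 14  13 143] [ 0.5215 -0.2011  0.044 ]
130 [397.6408 239.4507] [ 14  14 142] [ 0.508  -0.1067  0.044 ]
130 [227.4118 246.2808] [ 32  18 527] [0.4784 0.2055 0.044 ]
130 [346.2276 243.9793] [ 14  13 145] [ 0.4944 -0.0123  0.044 ]
130 [294.5   248.411] [ 14  14 146] [0.481  0.0822 0.044 ]
130 [262.8046 338.9837] [ 34  21 614] [0.315  0.1271 0.044 ]
130 [173.4686 341.9868] [ 34  21 606] [0.3016 0.2832 0.044 ]
150 [417.7926 173.4074] [ 16  18 135] [ 0.6399 -0.1429  0.044 ]
150 [516.9307 206.5817] [ 19  40 361] [ 0.5836 -0.3293  0.044 ]
150 [392.0719 218.3273] [ 47  31 556] [ 0.5481 -0.0956  0.044 ]
150 [154.8873 222.6936] [ 31  20 408] [0.516  0.3444 0.044 ]
150 [448.7788 234.9808] [ 12  1
[... 1618 characters left out ...]
 [0.48   0.2048 0.044 ]
150 [461.2787 193.9672] [13  9 61] [0.605 0.363 0.044]
150 [329.5529 223.0353] [12  9 85] [0.4783 0.0838 0.044 ]
150 [345.5478 246.9785] [ 32  39 418] [0.549  0.0637 0.044 ]
150 [299.587  249.1196] [12  9 92] [ 0.4917 -0.0108  0.044 ]
150 [177.5882 264.3676] [ 23  16 136] [ 0.3627 -0.2194  0.044 ]
150 [197.8065 272.2903] [15  9 62] [ 0.4057 -0.2005  0.044 ]
150 [267.3495 277.3495] [ 13  10 103] [ 0.5053 -0.1054  0.044 ]
150 [232.425  307.8333] [ 14  11 120] [ 0.5188 -0.1997  0.044 ]
150 [191.9105 364.1544] [ 55  37 570] [ 0.5687 -0.324   0.044 ]
150 [136.0896 383.1791] [13 15 67] [ 0.5367 -0.4161  0.044 ]
150 [319.3861 419.5248] [ 15  19 101] [ 0.7923 -0.2245  0.044 ]
```

View pics/topz.png

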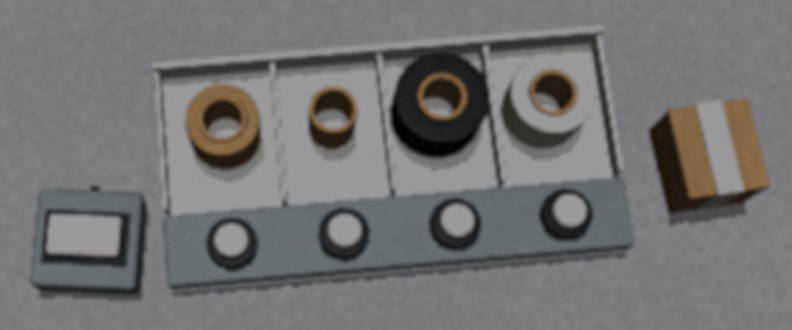

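Call1 is at about (0.493, -0.012) and send at about (0.479, 0.205). The two views agree within about 3 mm, and the button spacing is 95 mm as given. I shut the fingers and travel at height.

Emit:
jog_arm(
  steps=[
    [[3.4,-3.55,0],[0,0,0]],
    [[3.4,-3.55,0],[0,0,0]],
    [[3.4,-3.55,0],[0,0,0]],
    [[3.4,-3.55,0],[0,0,0]],
    [[3.4,-3.55,0],[0,0,0]],
    [[3.4,-3.55,0],[0,0,0]],
    [[3.4,-3.55,0],[0,0,0]],
    [[3.4,-3.55,0],[0,0,0]],
  ],
  fingers=-1,
  grip_force=20,
)

```text
t: 0.9
tool_pos: [0.3456, -0.263, 0.3987]
tool_rot: [-3.112, -0.353, 0.002]
contact_force: [1.0, -0.4, -0.4]
opening: 0.0001
```

```bash
cat >> h.py <<'E'
from scipy.spatial.transform import Rotation as Ro
def to(x,y,ztip=None):
    o=ctrl.get_obs();p=o["tool_pos"];R=Ro.from_rotvec(o["tool_rot"]).as_matrix()
    d=np.array([x-p[0],y-p[1],0 if ztip is None else ztip+.173-p[2]])
    print("t",o["t"],"pos",p,"rot",o["tool_rot"],"q",o["q"],"F",o["contact_force"],"op",o["opening"]);print("tool shift cm",R.T@d*100,"tool z",R[:,2])
E
python3 -c "
from h import *
to(.493,-.0115)"
```

```text
t 0.9 pos [ 0.3456 -0.263   0.3987] rot [-3.112  -0.3528  0.0015] q [-0.8234 -0.4272  2.04    0.0049  1.5371  0.5214] F [ 0.9966 -0.438  -0.4346] op 0.00010366411922231921
tool shift cm [ 19.997  -21.2094   0.2084] tool z [-0.0021  0.0095 -1.    ]
```

Emit:
jog_arm(
  steps=[
    [[3.4,-3.6,0],[0,0,0]],
    [[3.4,-3.6,0],[0,0,0]],
    [[3.4,-3.6,0],[0,0,0]],
    [[3.4,-3.6,0],[0,0,0]],
    [[3.4,-3.6,0],[0,0,0]],
    [[2.5,-2.6,0],[0,0,0]],
    [[0,0,0],[0,0,0]],
  ],
)

```text
t: 1.6
tool_pos: [0.4893, -0.0086, 0.3986]
tool_rot: [-3.11, -0.363, 0.001]
contact_force: [-0.2, -0.8, -0.3]
opening: 0.0
```

```bash
python3 -c "
from h import *
to(.493,-.0115,.06)
cv2.imwrite('pics/w1.png',ctrl.get_image('wrist')[:,:,::-1])
cv2.imwrite('pics/t1.png',ctrl.get_image('top')[:,:,::-1])"
```

```text
t 1.6 pos [ 0.4893 -0.0086  0.3986] rot [-3.1101 -0.3631  0.0009] q [-0.1719 -0.2768  1.9265  0.0098  1.4954  1.1657] F [-0.2089 -0.7512 -0.2605] op 2.6075842370130803e-05
tool shift cm [ 0.2831  0.5382 16.5573] tool z [-0.0018  0.0102 -0.9999]
```

View pics/w1.png

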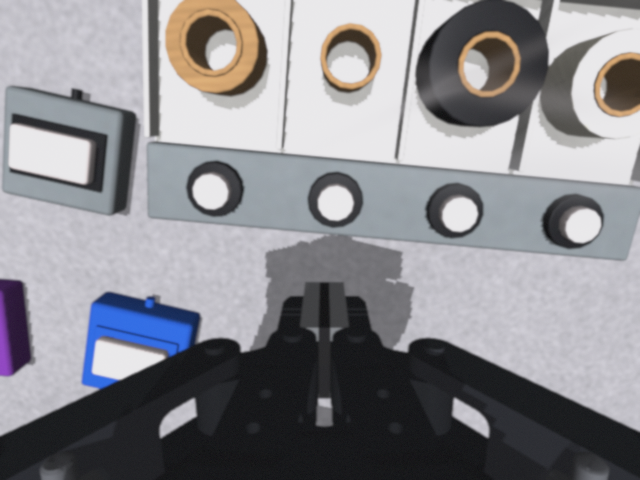

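The wrist view shows the core's bay at (350,57), its button at (334,203), and the send key at about (52,153). I check these rays against the fixed views.

```bash
python3 -c "
from h import *
w=cv2.imread('pics/w1.png')
for c,s in blobs(w,190,500,6000): print(c,s,ray('wrist',c,.044))
"
```

```text
[221.4586  55.5202] [209  43  27  27 519] [0.5756 0.0882 0.044 ]
[348.6265  68.4277] [329  55  39  28 830] [ 0.5876 -0.0009  0.044 ]
[ 48.0161 153.5003] [   8  125   82   58 3414] [0.479  0.2032 0.044 ]
[209.9562 191.2648] [193 175  35  34 914] [0.4786 0.0807 0.044 ]
[335.2687 202.6399] [319 186  34  34 908] [ 0.4918 -0.0142  0.044 ]
[459.4337 214.0323] [443 198  34  33 897] [ 0.5049 -0.109   0.044 ]
[582.7774 225.2746] [566 209  35  33 885] [ 0.5182 -0.204   0.044 ]
[120.4094 359.7162] [  93  341   71   38 1688] [0.3184 0.1318 0.044 ]
```

Emit:
jog_arm(
  steps=[
    [[0.3,0.5,2],[-0.6,0,0]],
    [[0,0,4],[0,0,0]],
    [[0,0,3],[0,0,0]],
    [[0,0,0],[0,0,0]],
  ],
)

```text
t: 2.1
tool_pos: [0.4911, -0.0199, 0.3073]
tool_rot: [3.117, 0.349, 0.003]
contact_force: [-1.1, -0.5, -0.1]
opening: 0.0
```

```bash
python3 -c "
from h import *
to(.493,-.0115,.06)
w=ctrl.get_image('wrist')[:,:,::-1]
cv2.imwrite('pics/w2.png',w)
for c,s in blobs(w,190,500,9000): print(c,s,ray('wrist',c,.044))
"
```

```text
t 2.1 pos [ 0.4911 -0.0199  0.3073] rot [3.1174 0.3486 0.0034] q [-0.1913 -0.1933  2.0131 -0.004   1.3182  1.1578] F [-1.0602 -0.4991 -0.1301] op 5.796396281594174e-06
tool shift cm [ 0.3562 -0.8182  7.423 ] tool z [ 0.0027 -0.0045 -1.    ]
[25.0775 59.1762] [   0    0   71  157 4774] [0.5513 0.1492 0.044 ]
[621.4982   8.7786] [607   0  33  27 542] [ 0.6408 -0.1386  0.044 ]
[325.6249  47.4736] [ 299   30   54   35 1381] [0.5906 0.0014 0.044 ]
[500.045   54.2446] [488  40  25  31 511] [ 0.6072 -0.0862  0.044 ]
[596.2524 162.8388] [ 546   91   94  105 4286] [ 0.5664 -0.1551  0.044 ]
[136.0097 219.0413] [ 112  196   49   47 1744] [0.4804 0.0849 0.044 ]
[309.6274 232.1316] [ 287  210   47   45 1672] [ 0.4942 -0.0113  0.044 ]
[479.8879 245.6443] [ 457  224   47   45 1642] [ 0.5077 -0.1077  0.044 ]
```

Emit:
jog_arm(
  steps=[
    [[0.3,-0.7,0],[0,0,0]],
    [[0,0,2],[0.2,0,0]],
    [[0,0,2],[0,0,0]],
    [[0,0,1.5],[0,0,0]],
    [[0,0,0],[0,0,0]],
  ],
)

```text
t: 2.65
tool_pos: [0.4973, -0.0143, 0.2639]
tool_rot: [3.116, 0.342, 0.034]
contact_force: [-1.1, 0.4, -0.4]
opening: -0.0002
```

```bash
python3 -c "
from h import *
to(.493,-.012,.05)
w=ctrl.get_image('wrist')[:,:,::-1]
cv2.imwrite('pics/w3.png',w)
cv2.imwrite('pics/s3.png',ctrl.get_image('scene')[150:390,150:470,::-1].repeat(2,0).repeat(2,1))
"
```

```text
t 2.65 pos [ 0.4973 -0.0143  0.2639] rot [3.1158 0.3417 0.034 ] q [-0.1783 -0.1292  2.035  -0.0005  1.213   1.1742] F [-1.1251  0.3947 -0.3981] op -0.0001599180370618551
tool shift cm [-0.4589 -0.3559  4.0751] tool z [ 0.0223 -0.0045 -0.9997]
```

View pics/w3.png

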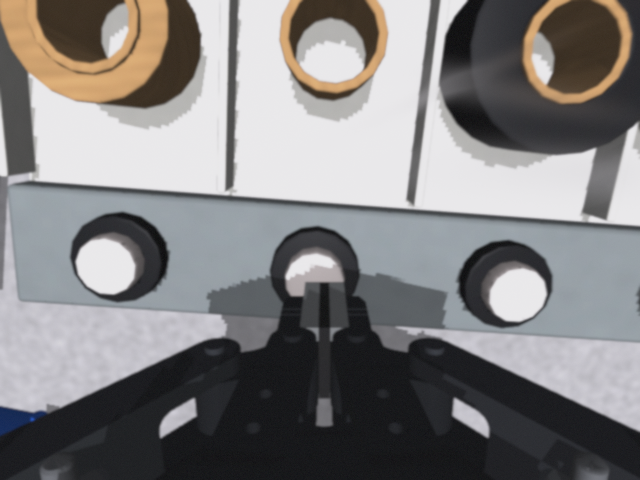

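View pics/s3.png

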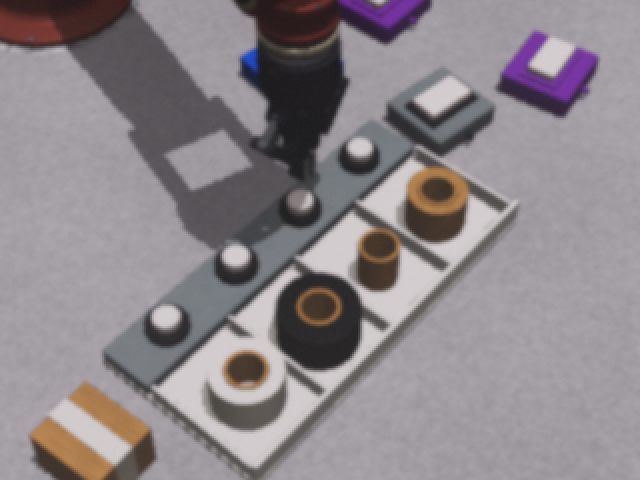

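The fingertips are just above the second button, at about (315,290) in the wrist view. The tool has drifted about 1.3° off vertical, so I correct tilt and position, then descend slowly.

Emit:
jog_arm(
  steps=[
    [[-0.4,-0.3,0],[0.5,-1.2,0]],
    [[0,0,0],[0,0,0]],
    [[0,0,1],[0,0,0]],
    [[0,0,1],[0,0,0]],
    [[0,0,0.8],[0,0,0]],
    [[0,0,0],[0,0,0]],
  ],
)

```text
t: 3.35
tool_pos: [0.4945, -0.0123, 0.239]
tool_rot: [3.12, 0.342, 0.011]
contact_force: [-0.3, 0.9, -0.5]
opening: 0.0002
```

```bash
python3 -c "
from h import *
to(.493,-.012,.05)
"
```

```text
t 3.35 pos [ 0.4945 -0.0123  0.239 ] rot [3.1202 0.3424 0.0109] q [-0.1753 -0.097   2.052  -0.0006  1.1792  1.1771] F [-0.2866  0.8996 -0.5159] op 0.0002067374262002478
tool shift cm [-0.1514 -0.067   1.5977] tool z [ 0.0072 -0.0018 -1.    ]
```

Emit:
jog_arm(
  steps=[
    [[-0.2,0,0.5],[0,-0.4,0]],
    [[0,0,0.5],[0,0,0]],
    [[0,0,0.3],[0,0,0]],
    [[0,0,0],[0,0,0]],
  ],
)

```text
t: 3.75
tool_pos: [0.4922, -0.0128, 0.2239]
tool_rot: [3.12, 0.342, -0.004]
contact_force: [-0.1, -0.7, -0.7]
opening: 0.0003
```

```bash
python3 -c "
from h import *
to(.493,-.012,.04)
cv2.imwrite('pics/w4.png',ctrl.get_image('wrist')[:,:,::-1])
"
```

```text
t 3.75 pos [ 0.4922 -0.0128  0.2239] rot [ 3.1199  0.3422 -0.0037] q [-0.1766 -0.0772  2.0623 -0.0038  1.1579  1.1772] F [-0.1189 -0.7357 -0.7266] op 0.0003481889421852748
tool shift cm [ 0.1029 -0.0654  1.0907] tool z [-0.002  -0.0032 -1.    ]
```

View pics/w4.png

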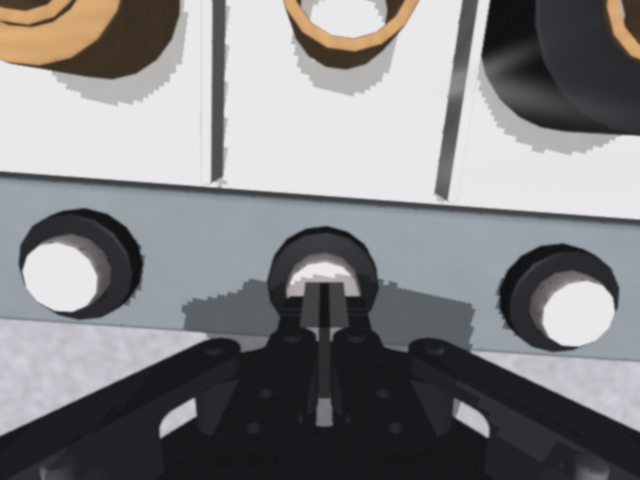

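The tips are centred over the button at (322,285), about 7 mm above it. I go down in small steps and watch the force.

Emit:
jog_arm(
  steps=[
    [[0,0,0.3],[0,0,0]],
    [[0,0,0.2],[0,0,0]],
    [[0,0,0.2],[0,0,0]],
    [[0,0,0],[0,0,0]],
  ],
)

```text
t: 4.2
tool_pos: [0.4928, -0.0129, 0.2182]
tool_rot: [3.119, 0.342, -0.002]
contact_force: [-2.1, -0.3, 3.1]
opening: 0.0005
```

Emit:
jog_arm(
  steps=[
    [[0,0,0.2],[0,0,0]],
    [[0,0,0.1],[0,0,0]],
  ],
)

```text
t: 4.4
tool_pos: [0.493, -0.0129, 0.2158]
tool_rot: [3.119, 0.343, -0.002]
contact_force: [-2.3, 0.6, 5.2]
opening: 0.0003
```

Emit:
jog_arm(
  steps=[
    [[0,0,0.15],[0,0,0]],
    [[0,0,0.1],[0,0,0]],
  ],
)

```text
t: 4.6
tool_pos: [0.4934, -0.013, 0.2153]
tool_rot: [3.12, 0.343, -0.005]
contact_force: [-6.5, 1.1, 12.7]
opening: -0.0001
```

The force rose to 12.7 N with no further travel, so the button is on its stop. I hold briefly, then look.

Emit:
jog_arm(
  steps=[
    [[0,0,0.1],[0,0,0]],
    [[0,0,0.1],[0,0,0]],
  ],
)

```text
t: 4.8
tool_pos: [0.4937, -0.013, 0.2154]
tool_rot: [3.12, 0.343, -0.008]
contact_force: [-5.8, 0.7, 9.7]
opening: 0.0003
```

```bash
python3 -c "
from h import *
cv2.imwrite('pics/s5.png',ctrl.get_image('scene')[150:390,150:470,::-1].repeat(2,0).repeat(2,1))
cv2.imwrite('pics/w5.png',ctrl.get_image('wrist')[:,:,::-1])
to(.493,-.012)
"
```

```text
t 4.9 pos [ 0.4937 -0.013   0.2154] rot [ 3.1199  0.3433 -0.0075] q [-0.1762 -0.0589  2.0615 -0.0045  1.1427  1.1772] F [-4.7341  0.101   9.9923] op 0.00013987465322817428
tool shift cm [-0.0489 -0.1131 -0.    ] tool z [-0.0044 -0.0034 -1.    ]
```

View pics/w5.png

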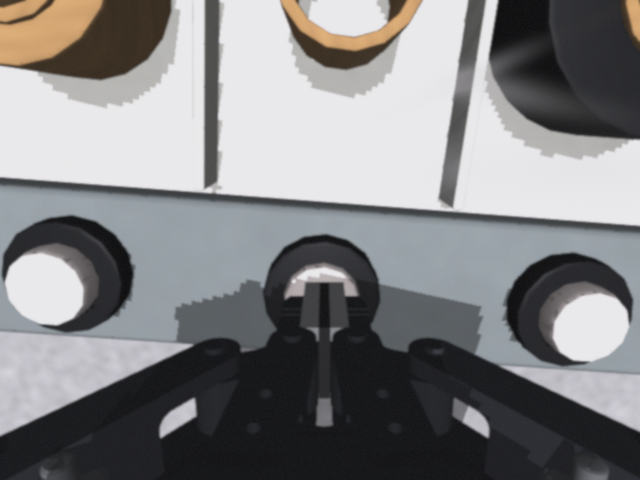

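View pics/s5.png

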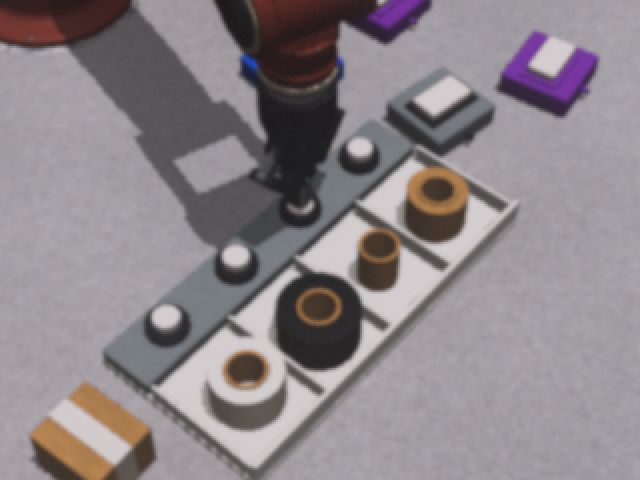

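The button is held at about 10 N on its stop. The force and travel match the spring figures (contact at TCP z of about 0.221, stop at about 0.215), so the effective tip length is about 177 mm. Now I let it up.

Emit:
jog_arm(
  steps=[
    [[0,0,-0.5],[0,0,0]],
    [[0,0,-1],[0,0,0]],
    [[0,0,-2],[0,0,0]],
    [[0,0,-3],[0,0,0]],
    [[0,0,0],[0,0,0]],
  ],
)

```text
t: 5.4
tool_pos: [0.494, -0.0128, 0.2824]
tool_rot: [3.12, 0.343, -0.005]
contact_force: [1.5, 0.1, 0.3]
opening: 0.0002
```

```bash
python3 -c "
from h import *
to(.479,.2045)
w=ctrl.get_image('wrist')[:,:,::-1];cv2.imwrite('pics/w6.png',w)
"
```

```text
t 5.4 pos [ 0.494  -0.0128  0.2824] rot [ 3.1196  0.3431 -0.0054] q [-0.1758 -0.1554  2.0245 -0.0042  1.2749  1.1772] F [1.508  0.1198 0.2772] op 0.00015265554885700793
tool shift cm [  3.2606 -21.5355  -0.0714] tool z [-0.0031 -0.0035 -1.    ]
```

View pics/w6.png

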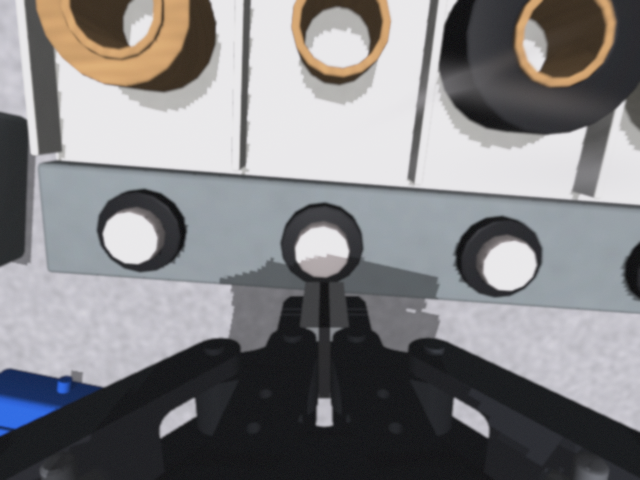

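The button at (322,250) is up again, level with its neighbours. Next I move to the send key.

Emit:
jog_arm(
  steps=[
    [[0.6,-3.6,-0.2],[0,0,0]],
    [[0.6,-3.6,0],[0,0,0]],
    [[0.6,-3.6,0],[0,0,0]],
    [[0.6,-3.6,0],[0,0,0]],
    [[0.6,-3.6,0],[0,0,0]],
    [[0.4,-3,0],[0,0,0]],
    [[0,0,0],[0,0,0]],
  ],
)

```text
t: 6.15
tool_pos: [0.4784, 0.2058, 0.2748]
tool_rot: [3.121, 0.335, -0.021]
contact_force: [0.1, -0.2, 0.4]
opening: 0.0002
```

```bash
python3 -c "
from h import *
to(.479,.2045)
w=ctrl.get_image('wrist')[:,:,::-1];cv2.imwrite('pics/w7.png',w)
for c,s in blobs(w,190,500,20000): print(c,s,ray('wrist',c,.044))
"
```

```text
t 6.15 pos [0.4784 0.2058 0.2748] rot [ 3.121   0.335  -0.0208] q [ 0.2635 -0.0755  1.9655 -0.0006  1.2651  1.6206] F [ 0.1199 -0.2039  0.4166] op 0.00018358336573801127
tool shift cm [ 0.0346  0.1431 -0.0003] tool z [-0.0129 -0.004  -0.9999]
[20.0875  5.5156] [  0   0  44  14 514] [0.5561 0.3523 0.044 ]
[533.2686 135.2549] [  449     0   191   226 19378] [0.5512 0.1249 0.044 ]
[ 51.6011 106.2611] [   0   64  111   84 8004] [0.5181 0.3377 0.044 ]
[319.1827 237.643 ] [ 262  205  128   65 5423] [0.4837 0.2094 0.044 ]
[569.6464 298.3651] [ 543  274   54   49 2005] [0.4791 0.0798 0.044 ]
[558.6204 359.261 ] [ 442  328  198   82 6149] [0.4452 0.0729 0.044 ]
```

View pics/w7.png

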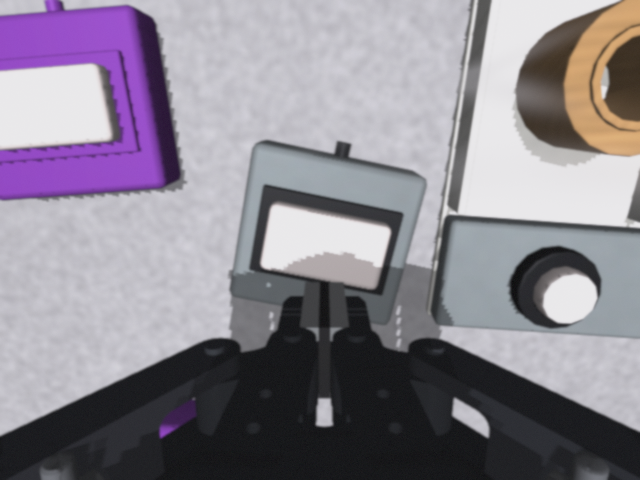

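The grey call box sits directly ahead, with its key at about (323,250); the key ray gives (0.48, 0.207), in agreement. I descend.

Emit:
jog_arm(
  steps=[
    [[0,0,1],[0,0.4,0]],
    [[0,0,1],[0,0,0]],
    [[0,0,1],[0,0,0]],
    [[0,0,0.8],[0,0,0]],
    [[0,0,0],[0,0,0]],
  ],
)

```text
t: 6.7
tool_pos: [0.4773, 0.2008, 0.2301]
tool_rot: [3.12, 0.327, -0.018]
contact_force: [-0.5, -0.4, 0.2]
opening: 0.0004
```

```bash
python3 -c "
from h import *
to(.479,.205)
w=ctrl.get_image('wrist')[:,:,::-1];cv2.imwrite('pics/w8.png',w)
"
```

```text
t 6.7 pos [0.4773 0.2008 0.2301] rot [ 3.1199  0.3265 -0.0176] q [ 0.255  -0.0215  1.9971 -0.0031  1.1778  1.6185] F [-0.5241 -0.395   0.2493] op 0.0003825134627750141
tool shift cm [ 0.2541 -0.3748 -0.0042] tool z [-0.0107 -0.0057 -0.9999]
```

View pics/w8.png

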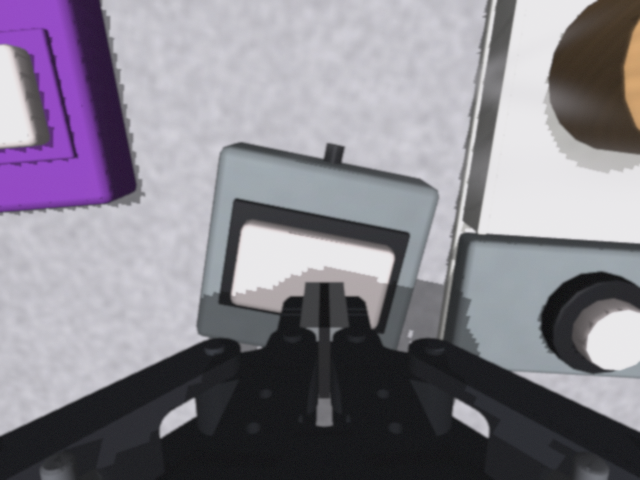

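Emit:
jog_arm(
  steps=[
    [[0.45,-0.45,0],[0,0,0]],
    [[0,0,0],[0,0,0]],
    [[0,0,0.4],[0,0,0]],
    [[0,0,0.2],[0,0,0]],
    [[0,0,0.2],[0,0,0]],
  ],
)

```text
t: 7.25
tool_pos: [0.4825, 0.2067, 0.2241]
tool_rot: [3.121, 0.326, -0.01]
contact_force: [0.4, -0.2, 0.6]
opening: -0.0002
```

Emit:
jog_arm(
  steps=[
    [[-0.1,0,0.3],[0,0,0]],
    [[0,0,0.2],[0,0,0]],
    [[0,0,0.15],[0,0,0]],
  ],
)

```text
t: 7.55
tool_pos: [0.4813, 0.2065, 0.217]
tool_rot: [3.121, 0.326, -0.01]
contact_force: [-0.1, 0.3, 1.7]
opening: 0.0
```

Emit:
jog_arm(
  steps=[
    [[0,0,0.2],[0,0,0]],
    [[0,0,0.15],[0,0,0]],
  ],
)

```text
t: 7.75
tool_pos: [0.4813, 0.2066, 0.2138]
tool_rot: [3.121, 0.326, -0.01]
contact_force: [-1.8, 0.5, 3.4]
opening: 0.0
```

Emit:
jog_arm(
  steps=[
    [[0,0,0.15],[0,0,0]],
    [[0,0,0.15],[0,0,0]],
  ],
)

```text
t: 7.95
tool_pos: [0.4814, 0.2066, 0.2113]
tool_rot: [3.121, 0.326, -0.011]
contact_force: [-3.7, -1.0, 11.7]
opening: -0.0
```

Send is on its stop at 11.7 N with a spring-like force ramp. I hold and look.

Emit:
jog_arm(
  steps=[
    [[0,0,0.1],[0,0,0]],
    [[0,0,0.1],[0,0,0]],
  ],
)

```text
t: 8.15
tool_pos: [0.4818, 0.2067, 0.2114]
tool_rot: [3.12, 0.327, -0.013]
contact_force: [-5.4, -1.2, 9.8]
opening: 0.0002
```

```bash
python3 - <<'E'
from h import *
w=ctrl.get_image('wrist')[:,:,::-1];cv2.imwrite('pics/w9.png',w)
to(.479,.205)
o=ctrl.get_obs();i=ctrl.camera_info('wrist')
def M(p,r):
    m=np.eye(4);m[:3,:3]=Ro.from_rotvec(r).as_matrix();m[:3,3]=p;return m
CT=i["camera_from_world"]@M(o["tool_pos"],o["tool_rot"])  # camera_from_tool
np.save("CT.npy",CT)
poses={'w4':([.4922,-.0128,.2239],[3.1199,.3422,-.0037]),'w5':([.4937,-.013,.2154],[3.1199,.3433,-.0075]),'w6':([.494,-.0128,.2824],[3.1196,.3431,-.0054])}
def proj(C,p):
    q=C@np.r_[p,1];q=i["K"]@[q[0],-q[1],-q[2]];return q[:2]/q[2]
c=np.array([.493,-.012])
for k,(p,r) in poses.items():
    C=CT@np.linalg.inv(M(p,r));d=M(p,r)[:2,0];d/=np.linalg.norm(d)
    for z in(.048,.044,.041,.038): print(k,z,proj(C,np.r_[c+.014*d,z]))
    n=np.array([-.137,.99]) # row direction check: neighbours call0
    for z in (.044,): print('  call0',proj(C,[.4795,.083,z]),'call2',proj(C,[.5065,-.107,z]))
for n in('w4','w5','w6'):
    im=cv2.imread(f'pics/{n}.png').min(2); col=im[180:300,322]; print(n,180+np.argmax(np.diff(col.astype(int))),list(col[40:110]))
E
```

```text
t 8.2 pos [0.4818 0.2067 0.2113] rot [ 3.1201  0.3267 -0.0136] q [ 0.264   0.0218  1.99   -0.0033  1.1391  1.6275] F [-5.2496 -1.7708  9.9887] op 4.06365790432748e-05
tool shift cm [-0.3062  0.1126  0.0032] tool z [-0.0082 -0.0053 -1.    ]
w4 0.048 [325.6793 262.5584]
w4 0.044 [325.6014 258.9836]
w4 0.041 [325.5455 256.416 ]
w4 0.038 [325.4915 253.94  ]
  call0 [ 65.4055 276.3101] call2 [578.6344 312.5057]
w5 0.048 [324.5053 273.6777]
w5 0.044 [324.4582 269.5963]
w5 0.041 [324.4245 266.6716]
w5 0.038 [324.3921 263.8564]
  call0 [ 50.5234 287.5076] call2 [590.5268 325.6283]
w6 0.048 [323.9875 226.4155]
w6 0.044 [323.9604 224.4376]
w6 0.041 [323.9406 223.0005]
w6 0.038 [323.9214 221.6014]
  call0 [132.5932 237.3012] call2 [511.4157 265.0961]
w4 261 [np.uint8(154), np.uint8(155), np.uint8(155), np.uint8(155), np.uint8(151), np.uint8(133), np.uint8(97), np.uint8(54), np.uint8(27), np.uint8(21), np.uint8(19), np.uint8(23), np.uint8(32), np.uint8(46), np.uint8(61), np.uint8(65), np.uint8(64), np.uint8(63), np.uint8(62), np.uint8(62), np.uint8(60), np.uint8(60), np.uint8(61), np.uint8(58), 
[... 2037 characters left out ...]
t8(233), np.uint8(233), np.uint8(232), np.uint8(232), np.uint8(232), np.uint8(232), np.uint8(232), np.uint8(232), np.uint8(233), np.uint8(232), np.uint8(232), np.uint8(232), np.uint8(232), np.uint8(226), np.uint8(213), np.uint8(185), np.uint8(173), np.uint8(172), np.uint8(170), np.uint8(170), np.uint8(169), np.uint8(170), np.uint8(170), np.uint8(169), np.uint8(169), np.uint8(169), np.uint8(168), np.uint8(168), np.uint8(167), np.uint8(167), np.uint8(167), np.uint8(164), np.uint8(163), np.uint8(155), np.uint8(133), np.uint8(90), np.uint8(51), np.uint8(34), np.uint8(32), np.uint8(29), np.uint8(25), np.uint8(25), np.uint8(21), np.uint8(21), np.uint8(22), np.uint8(18), np.uint8(20), np.uint8(19)]
```

View pics/w9.png

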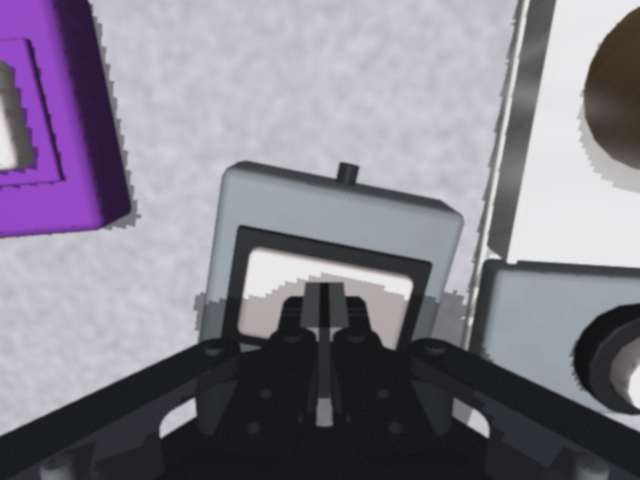

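Button edge in the wrist views: call1's top was about 5.5 mm lower during the press. I check the send key the same way, by its apparent 60 mm far edge, while it is still held.

```bash
python3 - <<'E'
from h import *
i=ctrl.camera_info('wrist');CT=np.load("CT.npy")
def M(p,r):
    m=np.eye(4);m[:3,:3]=Ro.from_rotvec(r).as_matrix();m[:3,3]=p;return m
P={'w7':([.4784,.2058,.2748],[3.121,.335,-.0208]),'w8':([.4773,.2008,.2301],[3.1199,.3265,-.0176]),'w9':([.4818,.2067,.2113],[3.1201,.3267,-.0136])}
for n,(p,r) in P.items():
    im=cv2.imread(f'pics/{n}.png').min(2)
    m=(im>150).astype(np.uint8);k,l,s,c=cv2.connectedComponentsWithStats(m)
    j=l[262 if n!='w7' else 235,300 if n!='w7' else 320];ct=max(cv2.findContours((l==j).astype(np.uint8),0,2)[0],key=cv2.contourArea)[:,0].astype(float)
    # far edge: fit line to topmost pixels per column
    cols=np.arange(ct[:,0].min()+25,ct[:,0].max()-25);top=np.array([ct[ct[:,0]==x,1].min() for x in cols if (ct[:,0]==x).any()])
    a,b=np.polyfit(cols[:len(top)],top,1)
    x=(ct[:,0].min()+ct[:,0].max())/2
    info=dict(K=i["K"],camera_from_world=CT@np.linalg.inv(M(p,r)))
    print(n,ct.min(0),ct.max(0),"edge mid",x,a*x+b)
    for z in(.044,.038): print('  z',z,ray('',(x,a*x+b),z,info))
E
```

```text
w7 [261. 204.] [390. 286.] edge mid 325.5 244.90291747707704
  z 0.044 [0.4808 0.207  0.044 ]
  z 0.038 [0.479  0.2066 0.038 ]
w8 [232. 224.] [393. 324.] edge mid 312.5 257.6293246934757
  z 0.044 [0.4877 0.2085 0.044 ]
  z 0.038 [0.4857 0.2082 0.038 ]
w9 [241. 249.] [412. 347.] edge mid 326.5 289.2436751820313
  z 0.044 [0.4889 0.2085 0.044 ]
  z 0.038 [0.4864 0.2079 0.038 ]
```

```bash
python3 - <<'E'
from h import *
i=ctrl.camera_info('wrist');CT=np.load("CT.npy")
def M(p,r):
    m=np.eye(4);m[:3,:3]=Ro.from_rotvec(r).as_matrix();m[:3,3]=p;return m
P={'w4':([.4922,-.0128,.2239],[3.1199,.3422,-.0037]),'w5':([.4937,-.013,.2154],[3.1199,.3433,-.0075])}
def proj(n,p):
    C=CT@np.linalg.inv(M(*P[n]));q=C@np.r_[p,1];q=i["K"]@[q[0],-q[1],-q[2]];return q[:2]/q[2]
d=M(*P['w4'])[:2,0]
for c in ([.493,-.012],[.495,-.012]):
  for rr in(.014,.022):
    for z in (.030,.034,.038,.044):
      a=proj('w4',np.r_[np.array(c)+rr*d,z])[1];b=proj('w5',np.r_[np.array(c)+rr*d,z])[1];print(c,rr,z,a,b,b-a)
E
```

```text
[0.493, -0.012] 0.014 0.03 247.74941057129206 256.8408118615996 9.091401290307545
[0.493, -0.012] 0.014 0.034 250.77288360841513 260.26318336840427 9.490299759989142
[0.493, -0.012] 0.014 0.038 253.94009879320888 263.85655617108966 9.91645737788079
[0.493, -0.012] 0.014 0.044 258.98369060212974 269.59636999816473 10.612679396034991
[0.493, -0.012] 0.022 0.03 228.17045660518616 236.4173022322177 8.246845627031547
[0.493, -0.012] 0.022 0.034 230.77185357062552 239.38114832576673 8.609294755141207
[0.493, -0.012] 0.022 0.038 233.498530126248 242.49512433085016 8.996594204602161
[0.493, -0.012] 0.022 0.044 237.84398274656684 247.4735200538803 9.629537307313456
[0.495, -0.012] 0.014 0.03 243.01413347043692 251.90480593966907 8.890672469232157
[0.495, -0.012] 0.014 0.034 245.9365532985664 255.21755576961684 9.281002471050442
[0.495, -0.012] 0.014 0.038 248.99834531886512 258.69637877060114 9.698033451736023
[0.495, -0.012] 0.014 0.044 253.87497489927566 264.2543857624719 10.379410863196227
[0.495, -0.012] 0.022 0.03 223.31727436476694 231.35102054473754 8.033746179970592
[0.495, -0.012] 0.022 0.034 225.81224858657208 234.19903525515178 8.386786668579703
[0.495, -0.012] 0.022 0.038 228.4277577214644 237.19179785469913 8.764040133234744
[0.495, -0.012] 0.022 0.044 232.59685001899683 241.9774397753445 9.38058975634766
```

The collar edge moved 8.1 px (8.0 to 8.6 predicted), while the button edge fell short by about 5.3 px. That puts call1 about 5.5 mm down, so it was pressed. Now I release send and draw clear.

Emit:
jog_arm(
  steps=[
    [[0,0,-0.5],[0,0,0]],
    [[0,0,-1],[0,0,0]],
    [[0,0,-3],[0,0,0]],
    [[0,0,-4],[0,0,0]],
    [[0,0,-4],[0,0,0]],
    [[0,0,0],[0,0,0]],
    [[0,0,0],[0,0,0]],
  ],
)

```text
t: 8.9
tool_pos: [0.4823, 0.2072, 0.3409]
tool_rot: [3.12, 0.326, -0.013]
contact_force: [-0.3, 1.2, 0.0]
opening: 0.0
```

```bash
python3 -c "
from h import *
to(.479,.205)
cv2.imwrite('pics/w10.png',ctrl.get_image('wrist')[:,:,::-1])
cv2.imwrite('pics/t10.png',ctrl.get_image('top')[:,:,::-1])
s=ctrl.get_image('scene')[:,:,::-1]
cv2.imwrite('pics/s10.png',s)
d=cv2.absdiff(s,cv2.imread('pics/scene0.png')).max(2)
print('diff in tray region', [(d[y0:y1,x0:x1]>40).sum() for x0,x1,y0,y1 in ((165,230,340,405),(250,296,318,366),(286,334,285,335),(325,355,260,297),(350,388,230,270),(220,245,295,320))])
"
```

```text
t 8.9 pos [0.4823 0.2072 0.3409] rot [ 3.1202  0.3264 -0.0128] q [ 0.2645 -0.1382  1.9062 -0.003   1.3823  1.6274] F [-0.3314  1.1744  0.0087] op 7.445573131921622e-06
tool shift cm [-0.3649  0.1464  0.0036] tool z [-0.0077 -0.0051 -1.    ]
diff in tray region [np.int64(0), np.int64(0), np.int64(0), np.int64(0), np.int64(0), np.int64(0)]
```

View pics/w10.png

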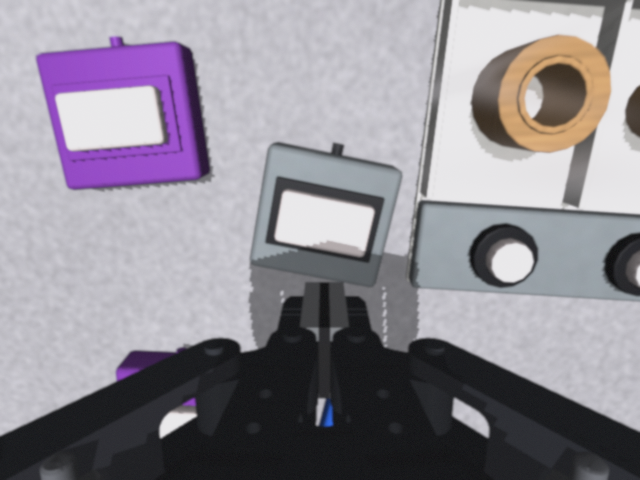

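View pics/s10.png

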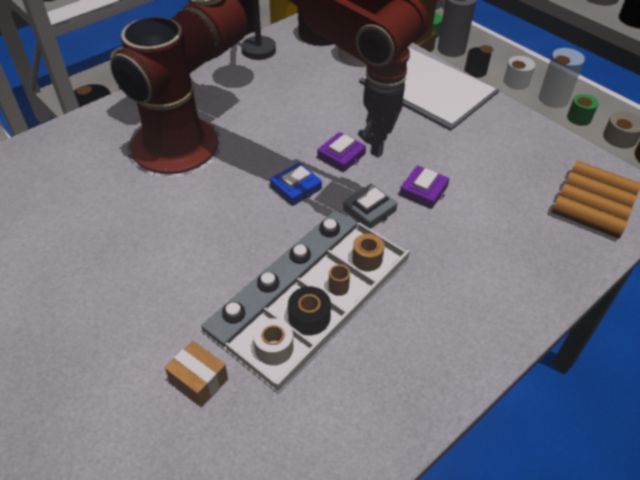

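The send key at (325,222) in the wrist view is up again. All buttons look up, and the rolls, core and carton are unchanged from the first picture. The arm is clear and at rest, so I hand in.

```bash
python3 -c "
from station import ctrl
print(ctrl.finish_job())"
```

```text
the job is handed in; nothing more can be done
None
```

I pressed the call button of the bay with the bare core (second from the left, call1), let it up, then pressed the grey box's send key, let it up and drew clear. The job was handed in at about 9 s of the 40 s, and it reports no verdict.

- **Call1 press:** the highest force I read was about 13 N, and it held at about 10 N on the stop. The wrist pictures put the button about 5.5 mm down, and up again afterwards.
- **Send press:** the highest force I read was about 12 N, and it held at about 10 N on the stop. The arm moved about 5.7 mm from first contact to the stop. A rough check on the key's apparent width gave 6–8 mm, and it was up again afterwards.
- **Rest of the scene:** the final picture shows no change at the rolls, core or carton. All buttons look up, and the wrist reads no contact (about 1 N of noise).
- **Checks that disagreed or failed:**
  - The arm's height at the stop was about 4 mm higher at call1 than at send, which I could not explain. The force and travel at each fit a full press.
  - An edge fit meant to measure the send key's depth failed, so I did not use it.

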